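# Back off the knurled lock nut and reset the length stop

## Robot

A 7-joint arm with a two-finger parallel gripper is mounted at the origin on the work surface. World frame = base frame: x ahead of the robot, y to its left, z up, the work surface at z = 0. Lengths are in mm, angles in rad, forces in N, time in s.
With the tool pointing down it reaches from about 400 to 875 mm from the base axis. Payload 4.4 kg.
Tool frame: the origin (TCP) lies midway between the tips of the shut fingers; the grasp point (between the pads) lies r.hold_point_z behind it (r.hold_point_z is the distance from the TCP to the grasp point, in mm); z points along the fingers, y is the direction in which the jaws open and shut (so a half turn about z gives the same grasp; the last joint's range is limited). The gripper opens to 85 mm and grips with 20 to 120 N. Pads are 22 mm wide; open, the fingers measure 114 mm over their backs; the gripper's body (76 mm by 85 mm) begins 54 mm behind the grasp point. The pads swing forward as they close: fully open they stand 13 mm farther back than shut.
Start: joints at [-1.303, 0.628, 0.038, 1.517, -0.027, 0.996, -0.02], TCP at [212.94, 614.145, 231.313] pointing down, gripper open.
Joint ranges: [-3.06, 3.06], [-0.37, 2.12], [-1.25, 1.32], [0.18, 2.47], [-1.1, 4.24], [0.23, 1.98], [-2.94, 2.94]. Speed limits (rad/s): [2.57, 2.57, 3.14, 3.14, 3.14, 3.14, 3.14].

## Interface

Orientations are given as a unit quaternion [w, x, y, z].
In Python, from bench import r gives the robot as it stands.
- The arm moves only by the tool servo_tool, never from a script. Its argument "rows" is a list of rows, each a list of 3 entries, a list of its own where there are three numbers: the shift along the tool's x, y, z in m, then the turn about the tool's z in degrees, then the opening, from 0 (shut) to 1 (fully open). In form: [[[x, y, z], roll, grip], ...]. A call has exactly 8 rows; each row shifts and turns the commanded pose from where the row before left it, along the tool's axes as they then stand; what a row does not reach is not made up. A row lasts 1/12 s, in which the tool goes at most 41.7 mm and 7.16 degrees, less where a joint would pass 70% of its speed; a pose out of reach is approached as far as the arm can. A call with a gripper value outside its range is refused whole. The fingers move at their own pace and stop on an object; "newtons" is the grip in N (left out, the last holds). Time passes only in rows, so rows that do not move let the fingers close, or fill a call up. It gives the time, the measured TCP pose, the force and the opening at its end, in the units of the state.
- r.get_state(): the state, without advancing time (a new reading comes with each control period).
- r.grab_frame(name): name is "scene" or "top" or "wrist"; returns a dict with "img" (480x640x3 uint8, red, green, blue), "mtx" (3x3 intrinsics, pixels), "R" (3x3) and "t" (3): a world point X has camera coordinates R X + t; the wrist camera has in their place "T_tool_cam" (4x4, takes a point from camera to tool coordinates, whose origin is the TCP and whose axes are the flange's). Camera axes: x right, y down, z forward; pixel columns grow to the right and rows downward; lengths in mm; the calibration is good to about 2 mm. A picture is of the moment at which its call begins: read the wrist's pose just before it. There is no depth.
- r.hand_in(): hands the job in, once; it reports no verdict.
Trained networks look in a picture, given as the dict that the camera call returned (one of the last four; its "shot" number tells which), for a name from the list of things; names that differ only in an ending like _2 or _b are one class to them, and where a whole thing is asked for, a point or a joint stands for the part that bears it (a point fixed in the world has none). Each returns a list of dicts, best first, with "conf" (0 to 1); they miss things now and then, are a little off and sometimes report something else, mostly with a low value. They report only what shows in the picture. A call takes as long as a camera call. They do not tell look-alikes from the thing itself.
- r.find_in(picture, name): "point" ([x, y, z] in mm, in the coordinates of the camera as it stood for that picture, good to about 4 mm: the middle of the surface that is visible of it).
The state is a dict: "t": time; "joint_positions": joint angles; "qd": joint speeds; "tau": joint torques, N m; "eef_pos": TCP position; "ee_rot": TCP orientation; "ft_force": force on the tool from outside, world axes, zero at the start; "ft_torque": the same for the moment, N m; "gripper_width": finger opening in mm.
Only numpy, scipy, OpenCV 4.12 (cv2) and the standard library are available. Lean on these libraries where they do the work, as an engineer would, in place of code of your own. Each camera call takes 0.05 s, during which the arm holds its last target.

## Task

With a fingertip, roll the rim of the red-topped knurled nut on the length stop anticlockwise (seen from above) to loosen it two full turns, but not as many as three or it would come off its stud. Only then push the blue paddle along until it stands over the yellow band. Lift nothing, leave the black-topped nut tight, and do not disturb the loose things on the bench.

Things in the scene. Friction and masses are not known exactly. Their poses are not given: they have to be found in the camera images.
- length_stop: Length stop fixture, bolted down: aluminium base plate 100 (its x) by 310 (its y) by 12 mm high; origin under its centre on the table top. A grey clamp head, 50 x 50 mm, stands on it up to z = 60 at y = +85, with the red-topped nut above it. The round 12 mm rod of the stop passes through the head along y, 36 mm above the table. Only the nut and the rod with its paddle move.
- nut_center (a point): Centre of the red-topped knurled steel nut (half-way up), on its vertical axis. The nut is 60 mm in diameter over 24 upright ridges that stand 2 mm proud, and 24 mm high: from 64 to 88 mm above the table. Its rim is free all round. A light sideways rub on the rim (about 1.5 N along it) turns it; it stays where it is left, at the same height.
- nut_dot (a point): White index dot, 9 mm across, on the red top of that nut, 17 mm from its axis: it goes round with the nut, for counting turns. At joint value 0 it lies on the fixture's +x side of the axis.
- red_nut (a joint): Turn of the red-topped nut, rad, growing anticlockwise seen from above (loosening); 0 is fully tight. It starts between 0 and 0.5. Two full turns = 12.57.
- paddle (a point): Centre of the blue paddle on the end of the stop rod: an upright plate 60 mm (fixture x) by 12 mm (fixture y) by 70 mm high, from 15 to 85 mm above the table. It slides along the fixture's y only; push its outer (-y) face with about 4 N towards the clamp head. It stays where it is left.
- stop_rod (a joint): Slide of the stop rod and paddle, m, growing as the paddle goes towards the clamp head (fixture +y); starts between 0 and 0.03, its travel ends at 0.09. The paddle is centred over the yellow band at 0.070.
- band (a point): Centre of the yellow band painted across the base plate's top, 12 mm above the table: 24 mm wide along the fixture's y, 98 mm long across it. It lies 140 mm from the nut's axis on the fixture's -y side.
- fence_clamp: Another bolted-down fixture with a 85 x 85 mm base, 88 mm high over its nut; origin under its centre on the table. It carries a like nut with a black top, which stays tight.
- black_nut (a joint): Turn of the black-topped nut, rad; 0, tight, at the start. To be left alone.
- glue: Bystander: loose glue bottle, 56 mm across, 130 mm high; origin under its centre.
- offcut: Bystander: loose wood offcut 30 x 90 x 20 mm high, close to the length stop; origin under its centre.
- tape: Bystander: loose roll of tape, 90 mm across, 24 mm high, lying flat; origin under its centre.
- screw_tin: Bystander: loose open tin, 48 mm across, 30 mm high, close to the length stop; origin under its centre.
- screwdriver: Bystander: loose screwdriver with red handle lying along its x, 200 mm long and 26 mm high; origin mid-length, on the table.
- hammer: Bystander: loose hammer with wooden handle lying along its x, 260 mm long and 26 mm high, its head 95 mm across; origin mid-length, on the table.
There are look-alikes about, which are no part of the job. Leave any green or purple look-alike of the fence_clamp alone.

How it is judged:
By the outcome, as a careful person would: the job done as asked, in the order asked, and still so for the second after the job is handed in, with the robot touching nothing.
It also fails if it takes over 72 s, if anything falls off the work surface, if the arm or the gripper's body presses on something with over 40 N, if the wrist force passes 120 N, or if a joint passes its speed limit or range.

## Working session

There is one attempt and no reset: what is moved stays moved. The work goes in short steps, Python scripts to look and compute and a tool call to move; the robot and the scene stay as the last step left them, time stands still between calls to the robot, and variables do not carry over. Pictures are saved under pics/ and viewed, and the job is handed in when it is done.

Besides the shell and the picture viewer there is one more tool, called by a JSON object that holds its "fn" and its "kwargs". servo_tool: Moves the arm, as the interface text tells. Its arguments: {"type":"object","properties":{"rows":{"type":"array","items":{"type":"array"}},"newtons":{"type":"number"}},"required":["rows"]}

```bash
mkdir -p pics; ls; python3 - <<'E'
from bench import r
import cv2
s=r.get_state();print(s)
for n in ("scene","top"):
    f=r.grab_frame(n);cv2.imwrite(f"pics/{n}0.png",f["img"][:,:,::-1]);print(n,f["mtx"],f["R"],f["t"])
    for nm in ("length_stop","nut_center","nut_dot","paddle","band","fence_clamp","offcut","screw_tin","glue","tape","screwdriver","hammer"):
        for d in r.find_in(f,nm):
            X=f["R"].T@(d["point"]-f["t"]); print(n,nm,round(d["conf"],2),X.round(0))
E
```

```text
pics
{'t': 0.0, 'joint_positions': array([-1.30277867,  0.62931558,  0.03846834,  1.51834911, -0.02704302,
        0.99627175, -0.02000689]), 'qd': array([-0.00085751, -0.00085944,  0.0017538 , -0.00087316,  0.00015186,
        0.00276947, -0.00165073]), 'tau': array([ 5.10313130e-04, -5.63405371e+01,  1.22578740e+00, -1.93442613e+01,
        1.08715301e-02,  1.08455174e-02, -7.78514448e-06]), 'eef_pos': array([212.75120369, 613.55879365, 230.41538074]), 'ee_rot': array([-1.50963729e-04,  1.66160117e-01,  9.86098363e-01, -9.00126709e-04]), 'ft_force': array([ 1.17318677,  0.48582354, -0.25034839]), 'ft_torque': array([-0.01073739, -0.02090286,  0.02866266]), 'gripper_width': 85.1794727688795}
scene [[485.89819165   0.         327.90586297]
 [  0.         485.89819165 245.16690317]
 [  0.           0.           1.        ]] [[ 0.447649    0.89391154  0.0230767 ]
 [ 0.52653482 -0.24264154 -0.8147921 ]
 [-0.7227527   0.37689155 -0.57929379]] [-156.32959017 -240.53069109 1641.89377566]
scene length_stop 0.58 [563. -71.  16.]
scene nut_center 0.58 [558. -68.   8.]
scene nut_dot 0.69 [563.
[... 1062 characters left out ...]
4.  84.]
top nut_dot 0.6 [549.  15.  86.]
top nut_dot 0.41 [ 537. -133.   40.]
top paddle 0.88 [ 542. -134.   39.]
top paddle 0.74 [ 444. -131.   24.]
top band 0.69 [543. -66.  13.]
top fence_clamp 0.97 [ 524. -569.   38.]
top fence_clamp 0.96 [ 336. -143.   14.]
top fence_clamp 0.94 [ 351. -331.   20.]
top fence_clamp 0.81 [ 452. -442.   40.]
top offcut 0.74 [ 442. -129.   24.]
top screw_tin 0.7 [641. -72.   9.]
top screw_tin 0.38 [ 445. -130.   23.]
top glue 0.55 [559. 351.  83.]
top tape 0.64 [738. 180.  23.]
top tape 0.29 [297. 221.  22.]
top screwdriver 0.97 [295. 223.  20.]
top screwdriver 0.59 [ 538. -133.   39.]
top screwdriver 0.4 [543. -63.  11.]
top hammer 0.81 [ 766. -176.   19.]
```

View pics/scene0.png

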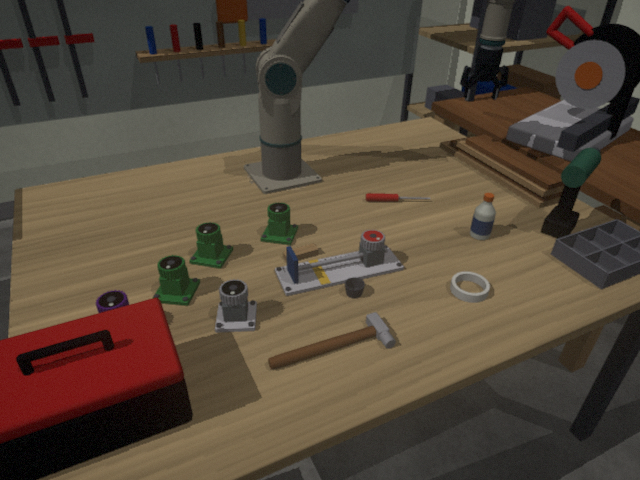

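View pics/top0.png

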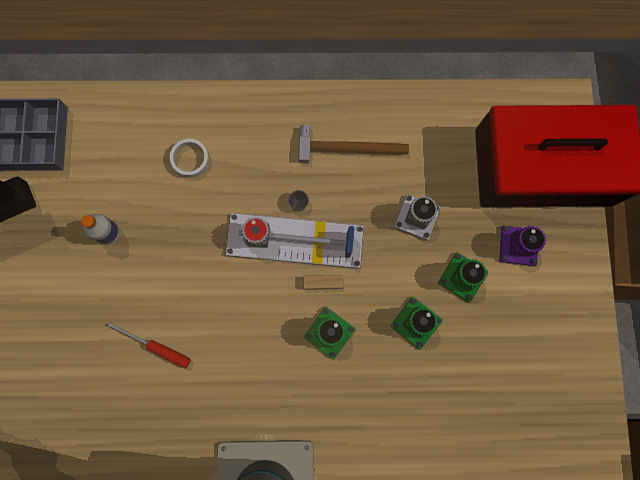

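```bash
cat > h.py <<'E'
import numpy as np, cv2
from bench import r
def ray(f,u,v,z):
    d=np.linalg.inv(f["mtx"])@np.array([u,v,1.]); R=f["R"];c=-R.T@f["t"];d=R.T@d
    return c+d*(z-c[2])/d[2]
def proj(f,X):
    p=f["mtx"]@(f["R"]@np.asarray(X,float)+f["t"]); return p[:2]/p[2]
def crop(f,u0,v0,w,h,k,name,pts=[]):
    im=f["img"][v0:v0+h,u0:u0+w,::-1].copy(); im=cv2.resize(im,None,fx=k,fy=k,interpolation=cv2.INTER_CUBIC)
    for p in pts:
        q=(np.array(p)-[u0,v0]+.5)*k-.5; cv2.circle(im,tuple(int(a) for a in q),2,(0,255,0),-1)
    cv2.imwrite("pics/"+name,im)
def redblob(f,box):
    u0,v0,w,h=box; im=f["img"][v0:v0+h,u0:u0+w].astype(int)
    m=((im[...,0]>110)&(im[...,1]<0.5*im[...,0])&(im[...,2]<0.5*im[...,0])).astype(np.uint8)
    n,l,s,c=cv2.connectedComponentsWithStats(m); i=1+np.argmax(s[1:,4])
    pts=cv2.convexHull(np.argwhere(l==i)[:,::-1].astype(np.float32))
    e=cv2.fitEllipse(pts); return np.array(e[0])+[u0,v0],e[1],s[i]
def dotb(f,box):
    pass
E
python3 - <<'E'
from h import *
f=r.grab_frame("top");g=r.grab_frame("scene")
for F,b in((f,(225,205,60,50)),(g,(350,220,50,40))):
    c,ax,s=redblob(F,b);print(c,ax,s,ray(F,*c,88))
crop(f,215,200,160,75,5,"top_crop.png"); crop(g,270,220,140,75,5,"scene_crop.png")
E
```

```text
[254.95754623 229.37618828] (21.367347717285156, 22.16277503967285) [ 19  14  23  22 312] [554.26907434  18.46604373  88.        ]
[372.84605026 235.37118626] (9.999762535095215, 18.565208435058594) [ 14  11  19  10 115] [555.56476429  18.16566511  88.        ]
```

View pics/top_crop.png

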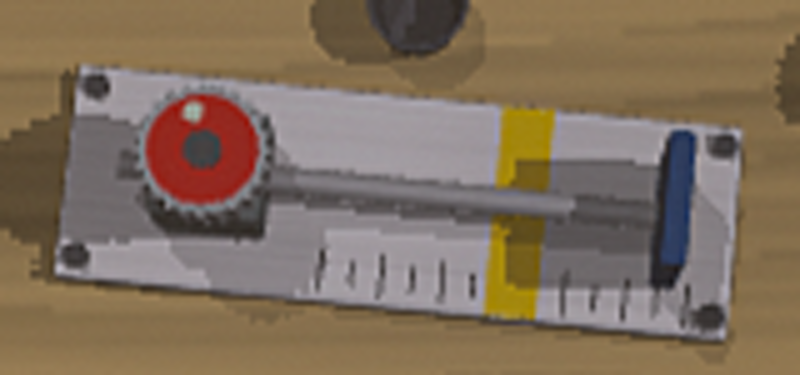

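View pics/scene_crop.png

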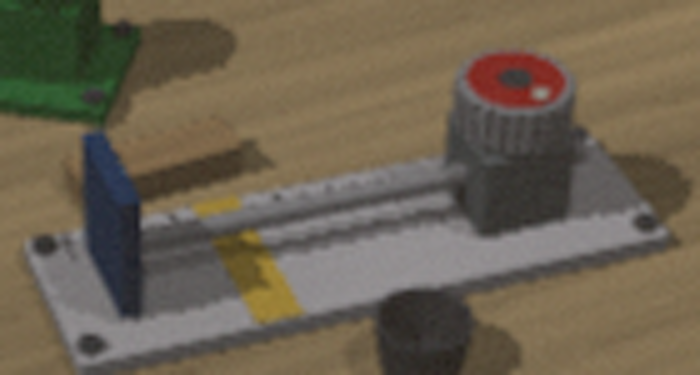

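```bash
python3 - <<'E'
from h import *
f=r.grab_frame("top");g=r.grab_frame("scene")
P=[ray(f,215+a/5,200+b/5,12)[:2] for a,b in((80,66),(742,128),(727,340),(55,278))]
print(np.round(P,1)); P=np.array(P)
c=P.mean(0);ydir=(P[0]+P[3]-P[1]-P[2]);print("len",np.linalg.norm(ydir)/2);ydir/=np.linalg.norm(ydir);xdir=np.array([ydir[1],-ydir[0]])
print("w",(P[0]+P[1]-P[2]-P[3])@xdir/2, "c",c,"y",ydir,"x",xdir,np.degrees(np.arctan2(xdir[1],xdir[0])))
n=c+85*ydir;print("nut from plate",n)
d=ray(f,215+193/5,200+111/5,88)[:2];print("dot",d)
dg=ray(g,270+541/5,220+93/5,88)[:2];print("dot g",dg)
for dd,nn in((d,(554.3,18.5)),(dg,(555.6,18.2))):
    v=dd-nn;print(np.linalg.norm(v),np.degrees(np.arctan2(v@ydir,v@xdir)))
# paddle top centre z85
p=ray(f,215+684/5,200+197/5,85)[:2];
# paddle corners
print("paddle top", p,(p-c)@ydir,(p-c)@xdir)
for a,b in((525,212),):
    q=ray(f,215+a/5,200+b/5,12)[:2];print("band",(q-c)@ydir,(q-c)@xdir)
for nm in("offcut","screw_tin"):
  for F in(f,g):
    for dct in r.find_in(F,nm)[:1]:
        X=(F["R"].T@(dct["point"]-F["t"]));print(nm,X.round(),((X[:2]-c)@xdir).round(),((X[:2]-c)@ydir).round())
E
```

```text
[[ 608.9   81. ]
 [ 577.2 -225.5]
 [ 478.2 -216.1]
 [ 509.4   90.8]]
len 308.32710306250647
w 99.66986612895525 c [543.40782877 -67.4399778 ] y [0.10196913 0.99478756] x [ 0.99478756 -0.10196913] -5.852573244809779
nut from plate [552.07520511  17.11696507]
dot [570.25487251  21.55090817]
dot g [573.10633554  22.86336018]
16.243952640580762 16.67805101463556
18.116807448086085 20.76872380098732
paddle top [ 531.02189239 -191.93438864] -125.10847479331214 0.3732117167263869
band -57.284471781806296 0.8375244571383226
offcut [558. 351.  83.] -28.0 418.0
offcut [ 460. -120.   18.] -78.0 -61.0
screw_tin [640. -72.   7.] 97.0 5.0
screw_tin [637. -75.  17.] 94.0 2.0
```

```bash
cat >> h.py <<'E'
from scipy.spatial.transform import Rotation as Ro
YD=np.array([0.10197,0.99479]);XD=np.array([YD[1],-YD[0]]);NUT=np.array([553.8,18.0])
def toolR(s):
    w,x,y,z=s["ee_rot"];return Ro.from_quat([x,y,z,w]).as_matrix()
def fx(p): d=np.asarray(p)[:2]-NUT; return np.array([d@XD,d@YD])
def world(a,b,z): return np.r_[NUT+a*XD+b*YD,z]
def go(a,b,z):
    s=r.get_state();R=toolR(s);d=R.T@(world(a,b,z)-s["eef_pos"])
    ty=np.degrees(np.arctan2(R[1,1],R[0,1]));print("tool shift mm",d.round(1),"roll",round(ty-np.degrees(np.arctan2(YD[1],YD[0])),2))
def st():
    s=r.get_state();F=s["ft_force"];print("t",round(s["t"],2),"fx",fx(s["eef_pos"]).round(1),"z",s["eef_pos"][2].round(1),"Ff",round(F[:2]@XD,1),round(F[:2]@YD,1),round(F[2],1),"w",round(s["gripper_width"],1))
    return s
E
python3 - <<'E'
from h import *
st();print(r.hold_point_z, r.grab_frame("wrist")["T_tool_cam"]); go(20,80,150)
E
```

```text
t 1.7 fx [-399.9  558.3] z 231.3 Ff 0.8 -0.1 -0.8 w 85.1
18.700000000000003 [[-2.00458006e-04 -9.45468420e-01 -3.25713718e-01  8.50332629e+01]
 [ 9.99999955e-01 -1.17033437e-04 -2.75722431e-04  2.18081298e-01]
 [ 2.22567456e-04 -3.25713759e-01  9.45468401e-01 -1.42007520e+02]
 [ 0.00000000e+00  0.00000000e+00  0.00000000e+00  1.00000000e+00]]
tool shift mm [-518.5 -369.1   81.3] roll -13.27
```

{"fn": "servo_tool", "kwargs": {"rows": [[[-0.016,-0.011,0],0,0],[[-0.032,-0.023,0],0,0],[[-0.032,-0.023,0],0,0],[[-0.032,-0.023,0],0,0],[[-0.032,-0.023,0],0,0],[[-0.032,-0.023,0],0,0],[[-0.032,-0.023,0],0,0],[[-0.032,-0.023,0],0,0]]}}

```text
t: 2.42
eef_pos: [384.2, 371.4, 231.6]
ee_rot: [0.0, 0.166, 0.986, 0.0]
ft_force: [0.4, 0.0, 0.6]
gripper_width: -0.0
```

{"fn": "servo_tool", "kwargs": {"rows": [[[-0.032,-0.023,0.002],0,0],[[-0.032,-0.023,0.005],0,0],[[-0.032,-0.023,0.01],0,0],[[-0.032,-0.023,0.01],0,0],[[-0.032,-0.023,0.01],0,0],[[-0.032,-0.023,0.01],0,0],[[-0.032,-0.023,0.01],0,0],[[-0.016,-0.011,0.01],0,0]]}}

```text
t: 3.08
eef_pos: [556.8, 125.8, 164.1]
ee_rot: [0.002, 0.169, 0.986, -0.001]
ft_force: [1.8, -0.5, -0.2]
gripper_width: -0.2
```

```bash
python3 - <<'E'
from h import *
print(st()["joint_positions"].round(2)); go(14,60,100)
E
```

```text
t 3.08 fx [ -8.  107.6] z 164.1 Ff 1.8 -0.3 -0.2 w -0.2
[-0.3   0.6   0.04  1.81 -0.03  0.73  0.99]
tool shift mm [-32.3 -41.   64.3] roll -13.62
```

{"fn": "servo_tool", "kwargs": {"rows": [[[0,0,0],-6.5,0],[[0,0,0],-6.5,0],[[0,0,0],-0.4,0],[[0,0,0],0,0],[[0,0,0],0,0],[[0,0,0],0,0],[[0,0,0],0,0],[[0,0,0],0,0]]}}

```text
t: 3.75
eef_pos: [553.7, 132.2, 164.5]
ee_rot: [0.0, 0.05, 0.999, -0.0]
ft_force: [-0.1, 0.3, 0.1]
gripper_width: 0.3
```

```bash
python3 - <<'E'
from h import *
print(st()["joint_positions"].round(2)); go(14,55,75)
w=r.grab_frame("wrist");cv2.imwrite("pics/w1.png",w["img"][:,:,::-1])
t=r.grab_frame("top");crop(t,215,180,160,120,5,"t1.png")
E
```

```text
t 3.75 fx [-11.7 113.6] z 164.5 Ff -0.1 0.3 0.1 w 0.3
[-0.27  0.6  -0.03  1.82  0.02  0.73  1.17]
tool shift mm [-25.6 -58.7  89.5] roll 0.12
```

View pics/w1.png

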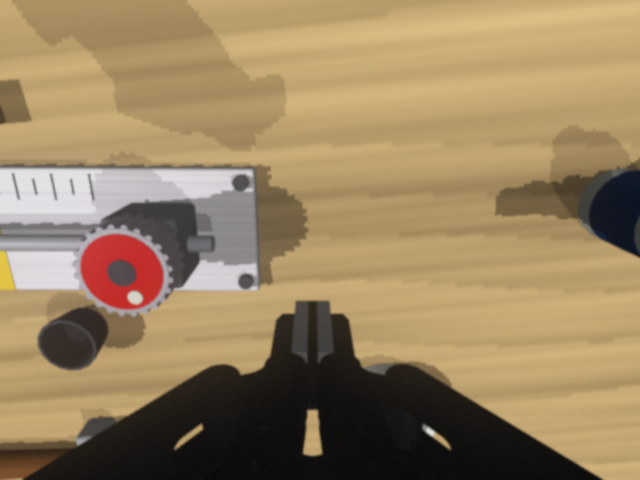

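View pics/t1.png

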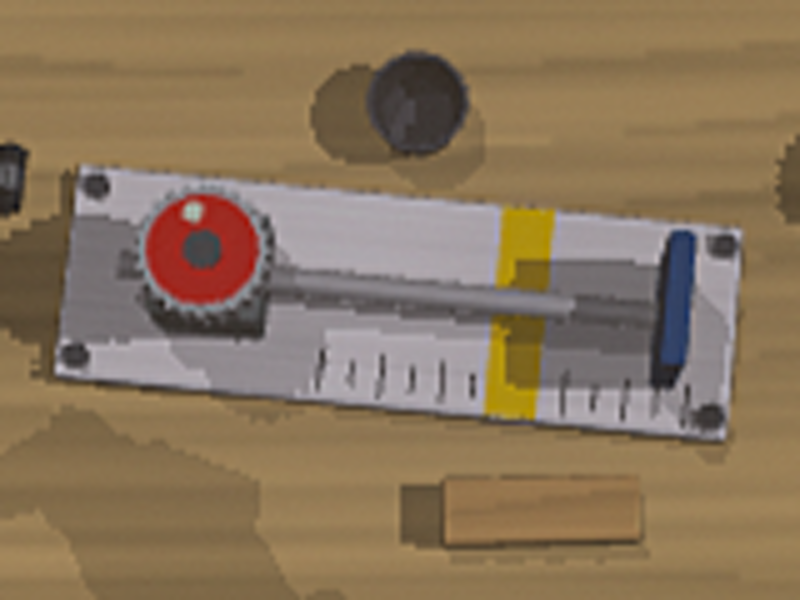

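```bash
cat >> h.py <<'E'
def wframe():
    s=r.get_state();f=r.grab_frame("wrist");Rt=toolR(s);T=f["T_tool_cam"]
    Rwc=Rt@T[:3,:3];pc=Rt@T[:3,3]+s["eef_pos"]
    f["R"]=Rwc.T;f["t"]=-Rwc.T@pc;return f
def nutdot(f,box):
    u0,v0,w,h=box;im=f["img"][v0:v0+h,u0:u0+w].astype(int)
    m=((im[...,0]>90)&(im[...,1]<0.45*im[...,0])&(im[...,2]<0.45*im[...,0])).astype(np.uint8)
    n,l,s,c=cv2.connectedComponentsWithStats(m); i=1+np.argmax(s[1:,4])
    hull=cv2.convexHull(np.argwhere(l==i)[:,::-1].astype(np.int32))
    e=cv2.fitEllipse(hull.astype(np.float32))
    hm=np.zeros(m.shape,np.uint8);cv2.fillConvexPoly(hm,hull,1)
    wm=(hm&(im.min(2)>100)).astype(np.uint8)
    n,l,s,cc=cv2.connectedComponentsWithStats(wm)
    C=ray(f,e[0][0]+u0,e[0][1]+v0,88)[:2]
    if n<2: return C,None,None
    j=1+np.argmax(s[1:,4]);D=ray(f,cc[j][0]+u0,cc[j][1]+v0,88)[:2]
    v=D-C;return C,v,np.degrees(np.arctan2(v@YD,v@XD))
E
python3 - <<'E'
from h import *
f=wframe();print(f["mtx"][0]);print(nutdot(f,(40,200,180,140)));print(nutdot(r.grab_frame("top"),(225,205,60,50)))
print(ray(f,312,300,164.5)-r.get_state()["eef_pos"])
E
```

```text
[399.82798486   0.         312.14158974]
(array([553.00476465,  18.7233378 ]), array([17.61018308,  3.55445734]), np.float64(17.26393058911767))
(array([554.29187071,  18.40486483]), array([17.02391502,  4.0650215 ]), np.float64(19.282392166696557))
[-10.46224825   1.5169132    0.16378243]
```

{"fn": "servo_tool", "kwargs": {"rows": [[[-0.004,-0.01,0.008],0,0],[[-0.004,-0.01,0.015],0,0],[[-0.004,-0.01,0.015],0,0],[[-0.004,-0.01,0.015],0,0],[[-0.004,-0.01,0.015],0,0],[[-0.004,-0.008,0.015],0,0],[[-0.002,0,0.008],0,0],[[0,0,0],0,0]]}}

```text
t: 4.62
eef_pos: [572.9, 70.1, 71.2]
ee_rot: [-0.002, 0.051, 0.999, -0.001]
ft_force: [0.8, 0.2, -0.0]
gripper_width: -0.2
```

```bash
python3 - <<'E'
from h import *
st()
w=r.grab_frame("wrist");cv2.imwrite("pics/w2.png",w["img"][:,:,::-1])
t=r.grab_frame("top");crop(t,215,180,160,120,5,"t2.png")
E
```

```text
t 4.62 fx [13.7 53.8] z 71.2 Ff 0.8 0.3 -0.0 w -0.2
```

View pics/w2.png

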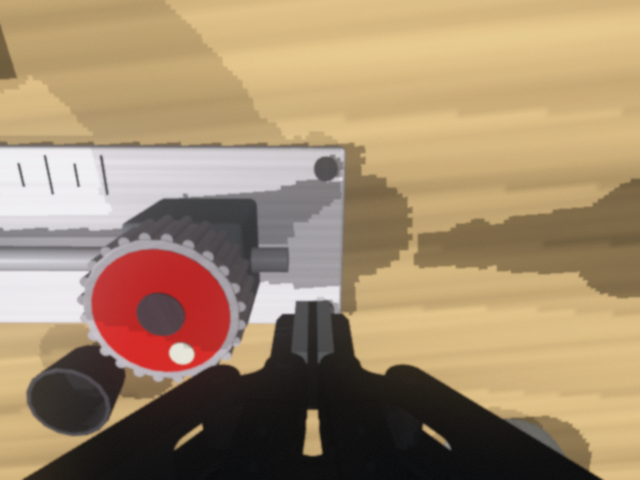

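View pics/t2.png

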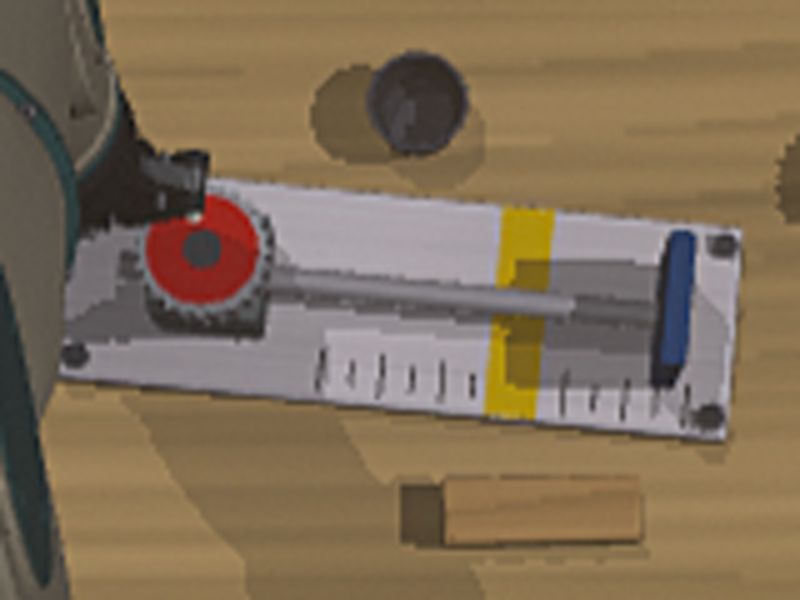

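{"fn": "servo_tool", "kwargs": {"rows": [[[0,-0.002,0],0,0],[[0,-0.002,0],0,0],[[0,-0.002,0],0,0],[[0,-0.001,0],0,0],[[0,0,0],0,0],[[0,0,0],0,0],[[0,0,0],0,0],[[0,0,0],0,0]]}}

```text
t: 5.38
eef_pos: [573.1, 64.8, 73.3]
ee_rot: [0.0, 0.05, 0.999, 0.0]
ft_force: [0.4, -0.0, 0.2]
gripper_width: 0.2
```

{"fn": "servo_tool", "kwargs": {"rows": [[[0,-0.001,0],0,0],[[0,-0.001,0],0,0],[[0,-0.001,0],0,0],[[0,-0.001,0],0,0],[[0,0,0],0,0],[[0,0,0],0,0],[[0,0,0],0,0],[[0,0,0],0,0]]}}

```text
t: 6.05
eef_pos: [572.7, 60.7, 73.3]
ee_rot: [-0.0, 0.05, 0.999, 0.0]
ft_force: [-0.5, -0.2, 0.2]
gripper_width: 0.2
```

```bash
python3 - <<'E'
from h import *
st()
w=wframe();cv2.imwrite("pics/w3.png",w["img"][:,:,::-1]);print(nutdot(w,(60,200,220,200)))
E
```

```text
t 6.05 fx [14.4 44.4] z 73.3 Ff -0.4 -0.3 0.2 w 0.2
(array([552.42163545,  18.82540617]), array([18.26612139,  3.68113094]), np.float64(17.246684833690843))
```

View pics/w3.png

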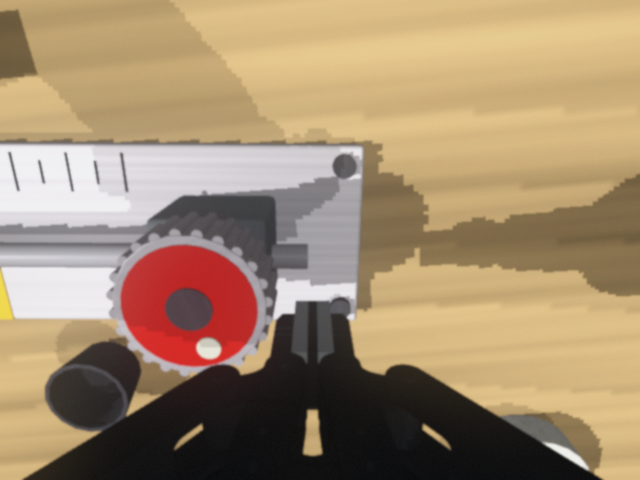

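{"fn": "servo_tool", "kwargs": {"rows": [[[0.003,-0.0005,0],0,0],[[0.003,-0.0005,0],0,0],[[0.003,-0.0005,0],0,0],[[0.003,-0.0005,0],0,0],[[0.003,-0.0005,0],0,0],[[0.003,-0.0005,0],0,0],[[0.003,0,0],0,0],[[0,0,0],0,0]]}}

```text
t: 6.77
eef_pos: [550.6, 60.8, 73.4]
ee_rot: [-0.001, 0.049, 0.999, 0.0]
ft_force: [-0.0, 5.8, 0.8]
gripper_width: -0.0
```

```bash
python3 - <<'E'
from h import *
st()
w=wframe();cv2.imwrite("pics/w4.png",w["img"][:,:,::-1]);print(nutdot(w,(60,200,220,200)))
E
```

```text
t 6.77 fx [-7.6 42.2] z 73.4 Ff -0.6 5.8 0.8 w -0.0
(array([551.6744454 ,  18.56507785]), array([ 2.4640293 , 24.48991758]), np.float64(90.10718439430359))
```

View pics/w4.png

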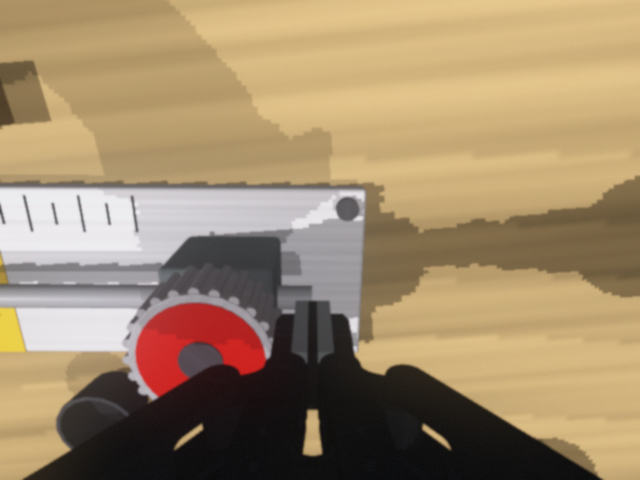

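{"fn": "servo_tool", "kwargs": {"rows": [[[0.0034,0,0],0,0],[[0.0075,-0.001,0],0,0],[[0.007,-0.0029,0],0,0],[[0.006,-0.0046,0],0,0],[[0.0046,-0.006,0],0,0],[[0.0029,-0.007,0],0,0],[[0.001,-0.0075,0],0,0],[[0,0,0],0,0]]}}

```text
t: 7.48
eef_pos: [515.3, 31.0, 73.2]
ee_rot: [-0.001, 0.052, 0.999, -0.001]
ft_force: [-1.3, -0.1, -0.0]
gripper_width: -0.1
```

```bash
python3 - <<'E'
from h import *
st()
w=wframe();cv2.imwrite("pics/w5.png",w["img"][:,:,::-1])
t=r.grab_frame("top");crop(t,215,180,160,120,5,"t5.png");t=r.grab_frame("scene");crop(t,270,200,160,120,5,"s5.png");print(nutdot(t,(350,220,50,40)))
E
```

```text
t 7.48 fx [-39.6   9. ] z 73.2 Ff -1.3 -0.3 -0.0 w -0.1
(array([555.72583421,  17.81289722]), array([ 7.19264552, 15.0209398 ]), np.float64(70.26558646304315))
```

View pics/t5.png

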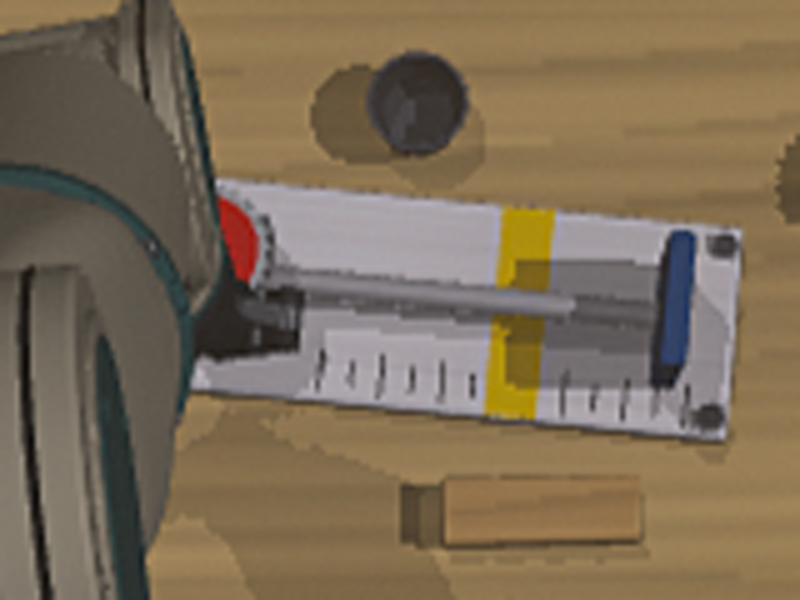

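View pics/s5.png

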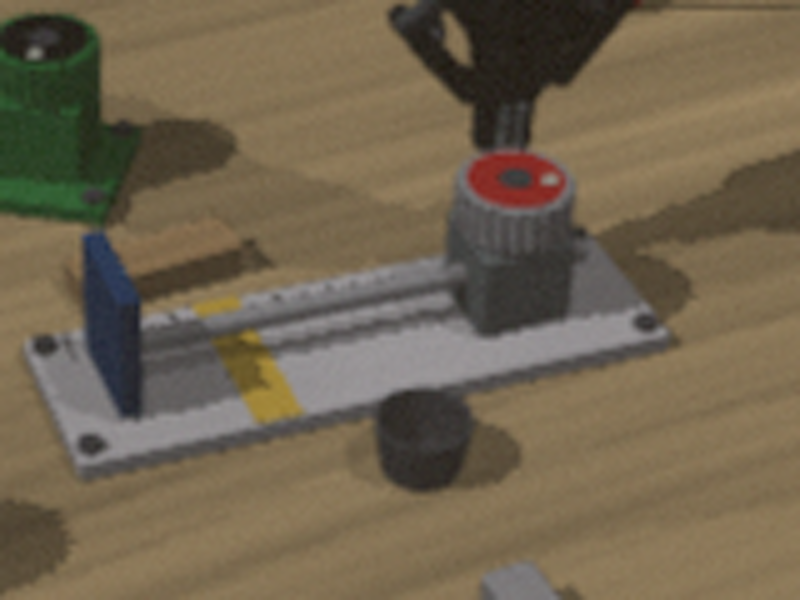

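```bash
python3 - <<'E'
from h import *
print(st()["qd"].round(3)); go(-39,12,74)
E
```

```text
t 7.63 fx [-39.   11.8] z 73.2 Ff 0.2 0.1 0.2 w 0.2
[-0.012  0.001 -0.011 -0.013 -0.004 -0.016 -0.   ]
tool shift mm [ 0.   0.2 -0.8] roll 0.08
```

{"fn": "servo_tool", "kwargs": {"rows": [[[-0.001,-0.002,0],0,0],[[-0.001,-0.004,0],0,0],[[-0.0005,-0.004,0],0,0],[[0,-0.004,0],0,0],[[0,-0.004,0],0,0],[[0,-0.003,0],0,0],[[0,0,0],0,0],[[0,0,0],0,0]]}}

```text
t: 8.3
eef_pos: [514.6, 12.5, 72.8]
ee_rot: [-0.002, 0.05, 0.999, -0.0]
ft_force: [-5.0, -0.6, 1.1]
gripper_width: 0.2
```

```bash
python3 - <<'E'
from h import *
st()
t=r.grab_frame("scene");crop(t,345,200,60,60,8,"s6.png");print(nutdot(t,(350,220,50,40)))
E
```

```text
t 8.3 fx [-38.4  -9.5] z 72.8 Ff -4.9 -1.1 1.1 w 0.2
(array([555.87177312,  17.79030385]), array([-3.95916298, 17.44496327]), np.float64(108.63937976436672))
```

View pics/s6.png

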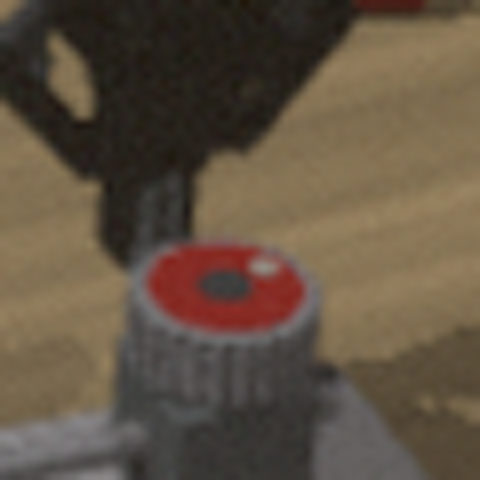

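{"fn": "servo_tool", "kwargs": {"rows": [[[0.005,0,0],0,0],[[0,0.013,0],0,0],[[0,0.012,0],0,0],[[-0.004,0,0],0,0],[[-0.001,-0.006,0],0,0],[[0,-0.007,0],0,0],[[0,-0.007,0],0,0],[[0,-0.005,0],0,0]]}}

```text
t: 9.02
eef_pos: [514.1, 12.7, 72.9]
ee_rot: [-0.003, 0.049, 0.999, -0.0]
ft_force: [-4.0, 1.2, 0.9]
gripper_width: 0.1
```

```bash
python3 - <<'E'
from h import *
st()
t=r.grab_frame("scene");print(nutdot(t,(350,220,50,40)));st()
E
```

```text
t 9.02 fx [-38.9  -9.3] z 72.9 Ff -4.1 0.8 0.9 w 0.1
(array([555.50775028,  17.82759086]), array([-16.11823819,   6.12333379]), np.float64(165.0507772471437))
t 9.07 fx [-38.4 -10.7] z 72.9 Ff -6.0 -1.2 1.8 w 0.1
```

{"fn": "servo_tool", "kwargs": {"rows": [[[0.005,0,0],0,0],[[0,0.013,0],0,0],[[0,0.012,0],0,0],[[-0.004,0,0],0,0],[[-0.001,-0.006,0],0,0],[[0,-0.007,0],0,0],[[0,-0.007,0],0,0],[[0,-0.005,0],0,0]]}}

```text
t: 9.73
eef_pos: [514.0, 12.8, 72.8]
ee_rot: [-0.003, 0.049, 0.999, -0.0]
ft_force: [-4.3, 1.4, 1.8]
gripper_width: -0.1
```

{"fn": "servo_tool", "kwargs": {"rows": [[[0.005,0,0],0,0],[[0,0.013,0],0,0],[[0,0.012,0],0,0],[[-0.004,0,0],0,0],[[-0.001,-0.006,0],0,0],[[0,-0.007,0],0,0],[[0,-0.007,0],0,0],[[0,-0.005,0],0,0]]}}

```text
t: 10.4
eef_pos: [514.5, 12.1, 72.9]
ee_rot: [-0.002, 0.05, 0.999, -0.0]
ft_force: [-1.9, 0.6, -0.2]
gripper_width: 0.3
```

```bash
python3 - <<'E'
from h import *
st()
t=r.grab_frame("scene");crop(t,345,200,60,60,8,"s7.png");print(nutdot(t,(350,220,50,40)))
E
```

```text
t 10.4 fx [-38.4  -9.9] z 72.9 Ff -1.9 0.4 -0.2 w 0.3
(array([555.65644063,  17.81710837]), array([ -1.91830464, -17.13945485]), np.float64(-90.53354768720162))
```

View pics/s7.png

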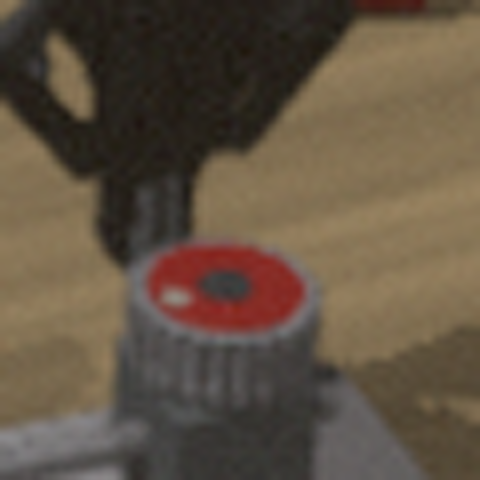

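{"fn": "servo_tool", "kwargs": {"rows": [[[0.005,0,0],0,0],[[0,0.013,0],0,0],[[0,0.012,0],0,0],[[-0.004,0,0],0,0],[[-0.001,-0.006,0],0,0],[[0,-0.007,0],0,0],[[0,-0.007,0],0,0],[[0,-0.005,0],0,0]]}}

```text
t: 11.12
eef_pos: [514.5, 12.6, 73.0]
ee_rot: [-0.002, 0.049, 0.999, -0.0]
ft_force: [-2.4, 1.2, -0.7]
gripper_width: -0.0
```

{"fn": "servo_tool", "kwargs": {"rows": [[[0.005,0,0],0,0],[[0,0.013,0],0,0],[[0,0.012,0],0,0],[[-0.004,0,0],0,0],[[-0.001,-0.006,0],0,0],[[0,-0.007,0],0,0],[[0,-0.007,0],0,0],[[0,-0.005,0],0,0]]}}

```text
t: 11.78
eef_pos: [514.3, 12.7, 72.9]
ee_rot: [-0.003, 0.049, 0.999, -0.0]
ft_force: [-4.3, 0.9, 1.1]
gripper_width: 0.1
```

{"fn": "servo_tool", "kwargs": {"rows": [[[0.005,0,0],0,0],[[0,0.013,0],0,0],[[0,0.012,0],0,0],[[-0.004,0,0],0,0],[[-0.001,-0.006,0],0,0],[[0,-0.007,0],0,0],[[0,-0.007,0],0,0],[[0,-0.005,0],0,0]]}}

```text
t: 12.45
eef_pos: [514.0, 12.8, 72.8]
ee_rot: [-0.003, 0.049, 0.999, -0.0]
ft_force: [-4.3, 1.2, 0.6]
gripper_width: 0.3
```

```bash
python3 - <<'E'
from h import *
st()
t=r.grab_frame("scene");crop(t,345,200,60,60,8,"s8.png");print(nutdot(t,(350,220,50,40)))
E
```

```text
t 12.45 fx [-39.1  -9.2] z 72.8 Ff -4.4 0.8 0.6 w 0.3
(array([555.93834698,  17.65310164]), array([ 1.7565287 , 16.94148578]), np.float64(89.93321271688617))
```

View pics/s8.png

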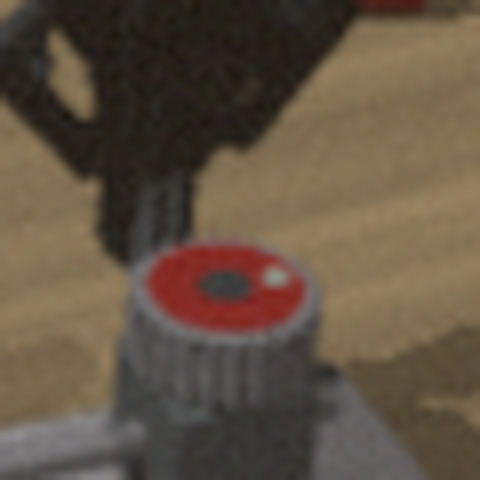

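{"fn": "servo_tool", "kwargs": {"rows": [[[0.005,0,0],0,0],[[0,0.013,0],0,0],[[0,0.012,0],0,0],[[-0.004,0,0],0,0],[[-0.001,-0.006,0],0,0],[[0,-0.007,0],0,0],[[0,-0.007,0],0,0],[[0,-0.005,0],0,0]]}}

```text
t: 13.17
eef_pos: [513.8, 12.9, 72.8]
ee_rot: [-0.003, 0.049, 0.999, -0.0]
ft_force: [-5.1, 1.7, 1.8]
gripper_width: 0.4
```

{"fn": "servo_tool", "kwargs": {"rows": [[[0.005,0,0],0,0],[[0,0.013,0],0,0],[[0,0.012,0],0,0],[[-0.004,0,0],0,0],[[-0.001,-0.006,0],0,0],[[0,-0.007,0],0,0],[[0,-0.007,0],0,0],[[0,-0.005,0],0,0]]}}

```text
t: 13.83
eef_pos: [514.5, 12.2, 72.9]
ee_rot: [-0.002, 0.05, 0.999, -0.0]
ft_force: [-3.2, 0.4, -0.1]
gripper_width: 0.0
```

```bash
python3 - <<'E'
from h import *
st()
t=r.grab_frame("scene");crop(t,345,200,60,60,8,"s9.png");print(nutdot(t,(350,220,50,40)))
E
```

```text
t 13.83 fx [-38.5  -9.8] z 72.9 Ff -3.2 0.1 -0.1 w 0.0
(array([556.02098468,  17.7855827 ]), array([-17.38017362,  -3.49691668]), np.float64(-162.7712823111766))
```

{"fn": "servo_tool", "kwargs": {"rows": [[[0.005,0,0],0,0],[[0,0.013,0],0,0],[[0,0.012,0],0,0],[[-0.004,0,0],0,0],[[-0.001,-0.006,0],0,0],[[0,-0.007,0],0,0],[[0,-0.007,0],0,0],[[0,-0.005,0],0,0]]}}

```text
t: 14.55
eef_pos: [514.5, 12.6, 72.9]
ee_rot: [-0.002, 0.05, 0.999, -0.0]
ft_force: [-3.1, 1.4, 0.3]
gripper_width: 0.3
```

{"fn": "servo_tool", "kwargs": {"rows": [[[0.005,0,0],0,0],[[0,0.013,0],0,0],[[0,0.012,0],0,0],[[-0.004,0,0],0,0],[[-0.001,-0.006,0],0,0],[[0,-0.007,0],0,0],[[0,-0.007,0],0,0],[[0,-0.005,0],0,0]]}}

```text
t: 15.22
eef_pos: [514.3, 12.7, 72.9]
ee_rot: [-0.003, 0.049, 0.999, -0.0]
ft_force: [-4.3, 1.6, 0.3]
gripper_width: 0.1
```

{"fn": "servo_tool", "kwargs": {"rows": [[[0.005,0,0],0,0],[[0,0.013,0],0,0],[[0,0.012,0],0,0],[[-0.004,0,0],0,0],[[-0.001,-0.006,0],0,0],[[0,-0.007,0],0,0],[[0,-0.007,0],0,0],[[0,-0.005,0],0,0]]}}

```text
t: 15.88
eef_pos: [514.0, 12.7, 72.8]
ee_rot: [-0.003, 0.049, 0.999, -0.0]
ft_force: [-4.1, 1.4, 1.0]
gripper_width: 0.4
```

```bash
python3 - <<'E'
from h import *
st()
t=r.grab_frame("scene");crop(t,345,200,60,60,8,"s10.png");print(nutdot(t,(350,220,50,40)))
E
```

```text
t 15.88 fx [-39.1  -9.3] z 72.8 Ff -4.2 1.0 1.0 w 0.4
(array([555.40843086,  17.84718007]), array([16.10024543,  2.56772305]), np.float64(14.914026858344661))
```

View pics/s10.png

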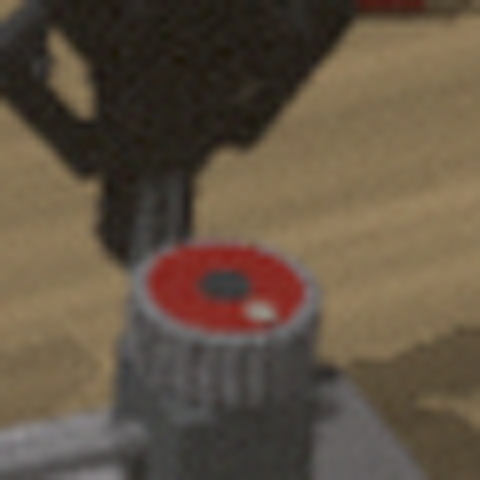

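{"fn": "servo_tool", "kwargs": {"rows": [[[0.005,0,0],0,0],[[0,0.013,0],0,0],[[0,0.012,0],0,0],[[-0.004,0,0],0,0],[[-0.001,-0.006,0],0,0],[[0,-0.007,0],0,0],[[0,-0.007,0],0,0],[[0,-0.005,0],0,0]]}}

```text
t: 16.6
eef_pos: [513.8, 12.8, 72.8]
ee_rot: [-0.003, 0.049, 0.999, -0.0]
ft_force: [-4.3, 1.3, 1.3]
gripper_width: -0.1
```

{"fn": "servo_tool", "kwargs": {"rows": [[[0.005,0,0],0,0],[[0,0.013,0],0,0],[[0,0.012,0],0,0],[[-0.004,0,0],0,0],[[-0.001,-0.006,0],0,0],[[0,-0.007,0],0,0],[[0,-0.007,0],0,0],[[0,-0.005,0],0,0]]}}

```text
t: 17.27
eef_pos: [514.5, 12.2, 72.9]
ee_rot: [-0.002, 0.05, 0.999, -0.0]
ft_force: [-3.5, 2.0, 0.3]
gripper_width: -0.1
```

{"fn": "servo_tool", "kwargs": {"rows": [[[0.005,0,0],0,0],[[0.01,0,0],0,0],[[0.01,0,-0.01],0,0],[[0.01,0,-0.02],0,0],[[0,0,-0.03],0,0],[[0,0,-0.02],0,0],[[0,0,0],0,0],[[0,0,0],0,0]]}}

```text
t: 17.93
eef_pos: [483.6, 16.3, 154.6]
ee_rot: [0.002, 0.05, 0.999, 0.0]
ft_force: [-0.4, -0.3, 0.1]
gripper_width: -0.1
```

```bash
python3 - <<'E'
from h import *
st()
t=r.grab_frame("scene");crop(t,270,190,160,120,5,"s11.png");print(nutdot(t,(350,220,50,40)));go(0,-235,150)
E
```

```text
t 17.93 fx [-69.6  -8.9] z 154.6 Ff -0.4 -0.3 0.1 w -0.1
(array([556.02387449,  17.63492833]), array([-9.05898736, 14.80754526]), np.float64(127.31014632247259))
tool shift mm [ -70.2 -226.1    3.7] roll 0.11
```

View pics/s11.png

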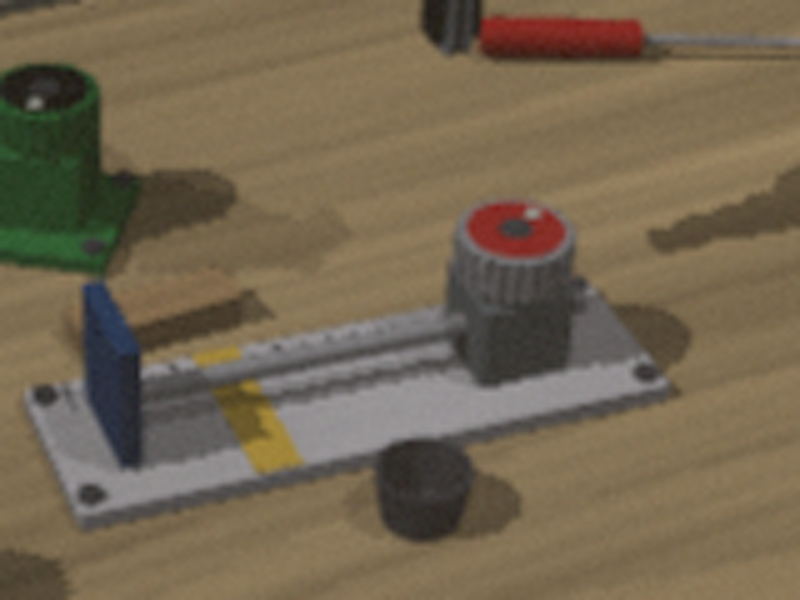

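{"fn": "servo_tool", "kwargs": {"rows": [[[-0.005,-0.016,0],0,0],[[-0.01,-0.032,0],0,0],[[-0.01,-0.035,0],0,0],[[-0.01,-0.035,0],0,0],[[-0.01,-0.035,0],0,0],[[-0.01,-0.035,0],0,0],[[-0.01,-0.032,0],0,0],[[-0.005,-0.019,0],0,0]]}}

```text
t: 18.65
eef_pos: [527.3, -233.5, 151.7]
ee_rot: [-0.0, 0.052, 0.999, -0.001]
ft_force: [0.4, -0.1, 0.7]
gripper_width: -0.0
```

{"fn": "servo_tool", "kwargs": {"rows": [[[0,0,0],0,0],[[0,0,0.01],0,0],[[0,0,0.015],0,0],[[0,0,0.015],0,0],[[0,0,0.01],0,0],[[0,0,0],0,0],[[0,0,0],0,0],[[0,0,0],0,0]]}}

```text
t: 19.32
eef_pos: [528.1, -227.8, 103.4]
ee_rot: [0.0, 0.049, 0.999, 0.0]
ft_force: [0.5, 0.1, 0.1]
gripper_width: -0.0
```

```bash
python3 - <<'E'
from h import *
st();go(0,-245,62)
w=wframe();cv2.imwrite("pics/w12.png",w["img"][:,:,::-1])
t=r.grab_frame("scene");crop(t,200,180,200,150,4,"s12.png")
print(proj(w,world(0,-216,85)))
E
```

```text
t 19.32 fx [  -0.5 -247.1] z 103.4 Ff 0.5 0.1 0.1 w -0.0
tool shift mm [-0.5  2.1 41.4] roll 0.18
[380.50316884 302.77557613]
```

View pics/w12.png

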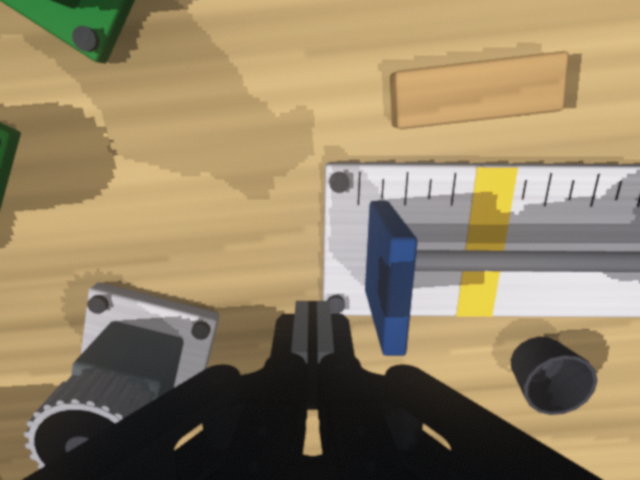

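View pics/s12.png

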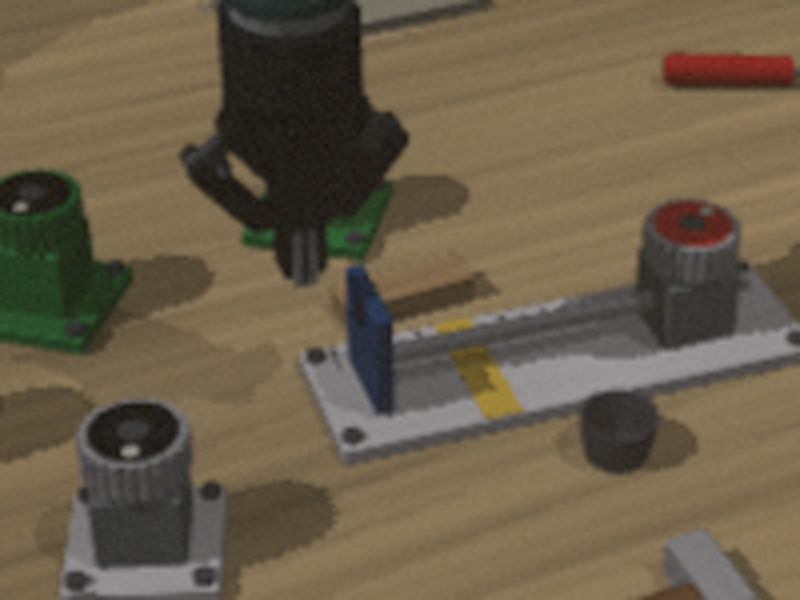

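{"fn": "servo_tool", "kwargs": {"rows": [[[0,0,0.006],0,0],[[0,0,0.012],0,0],[[0,0,0.012],0,0],[[0,0,0.008],0,0],[[0,0.003,0],0,0],[[0,0.004,0],0,0],[[0,0.004,0],0,0],[[0,0.004,0],0,0]]}}

```text
t: 20.08
eef_pos: [529.7, -212.8, 65.6]
ee_rot: [0.0, 0.05, 0.999, 0.0]
ft_force: [-0.3, 0.2, -0.2]
gripper_width: -0.2
```

{"fn": "servo_tool", "kwargs": {"rows": [[[0,0.004,0],0,0],[[0,0.004,0],0,0],[[0,0.005,0],0,0],[[0,0.005,0],0,0],[[0,0.005,0],0,0],[[0,0.005,0],0,0],[[0,0.003,0],0,0],[[0,0,0],0,0]]}}

```text
t: 20.75
eef_pos: [532.8, -181.2, 65.5]
ee_rot: [0.0, 0.049, 0.999, 0.0]
ft_force: [-0.4, -0.8, -0.7]
gripper_width: 0.2
```

```bash
python3 - <<'E'
from h import *
st()
w=wframe();cv2.imwrite("pics/w13.png",w["img"][:,:,::-1])
t=r.grab_frame("top");crop(t,215,180,160,120,5,"t13.png")
E
```

```text
t 20.75 fx [  -0.5 -200.3] z 65.5 Ff -0.3 -0.8 -0.7 w 0.2
```

View pics/w13.png

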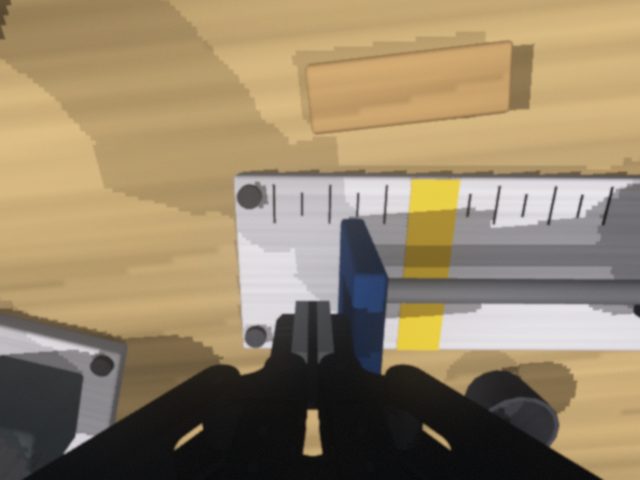

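View pics/t13.png

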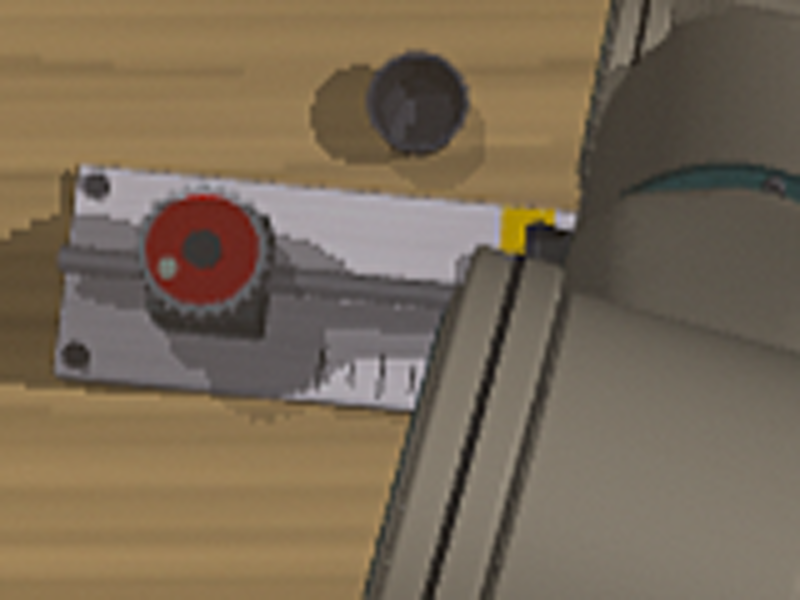

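{"fn": "servo_tool", "kwargs": {"rows": [[[0,0.004,0],0,0],[[0,0.006,0],0,0],[[0,0.006,0],0,0],[[0,0.006,0],0,0],[[0,0.005,0],0,0],[[0,0.004,0],0,0],[[0,0.002,0],0,0],[[0,0.001,0],0,0]]}}

```text
t: 21.52
eef_pos: [535.4, -148.0, 65.1]
ee_rot: [-0.0, 0.05, 0.999, 0.0]
ft_force: [-0.2, -2.7, -1.7]
gripper_width: -0.4
```

{"fn": "servo_tool", "kwargs": {"rows": [[[0,0.001,0],0,0],[[0,0.001,0],0,0],[[0,0,0],0,0],[[0,0,0],0,0],[[0,0,0],0,0],[[0,0,0],0,0],[[0,0,0],0,0],[[0,0,0],0,0]]}}

```text
t: 22.18
eef_pos: [535.8, -146.6, 65.3]
ee_rot: [-0.0, 0.05, 0.999, 0.0]
ft_force: [-1.7, -1.6, -0.1]
gripper_width: -0.4
```

```bash
python3 - <<'E'
from h import *
st()
w=wframe()
pts=[proj(w,world(a,b,z)) for a in(-30,30) for b in(-146,-134) for z in(85,)]+[proj(w,world(a,b,12)) for a in(-49,49) for b in(-152,-128)]
crop(w,200,130,320,240,2.5,"w14.png",pts)
t=r.grab_frame("scene")
pts=[proj(t,world(a,b,z)) for a in(-30,30) for b in(-146,-134) for z in(85,)]+[proj(t,world(a,b,12)) for a in(-49,49) for b in(-152,-128)]
crop(t,270,200,140,105,5.7,"s14.png",pts)
E
```

```text
t 22.18 fx [  -1.1 -165.6] z 65.3 Ff -1.6 -1.8 -0.1 w -0.4
```

View pics/w14.png

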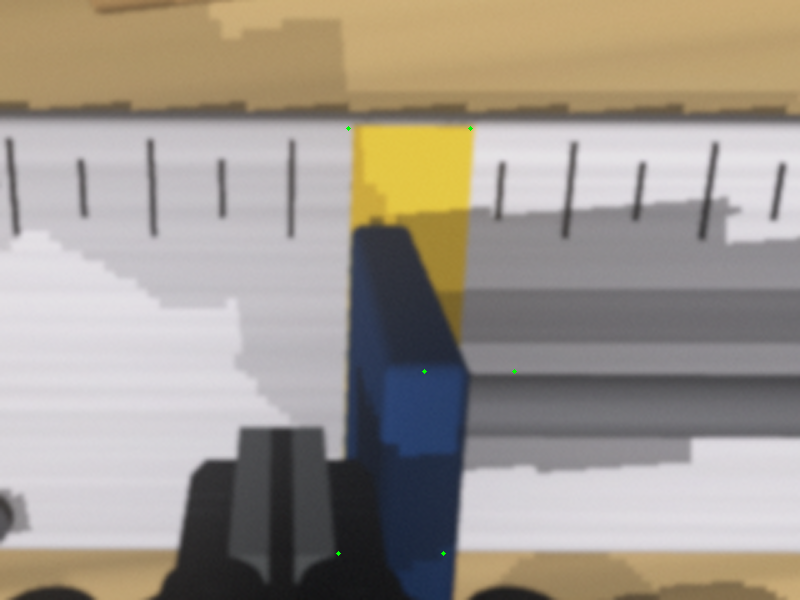

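View pics/s14.png

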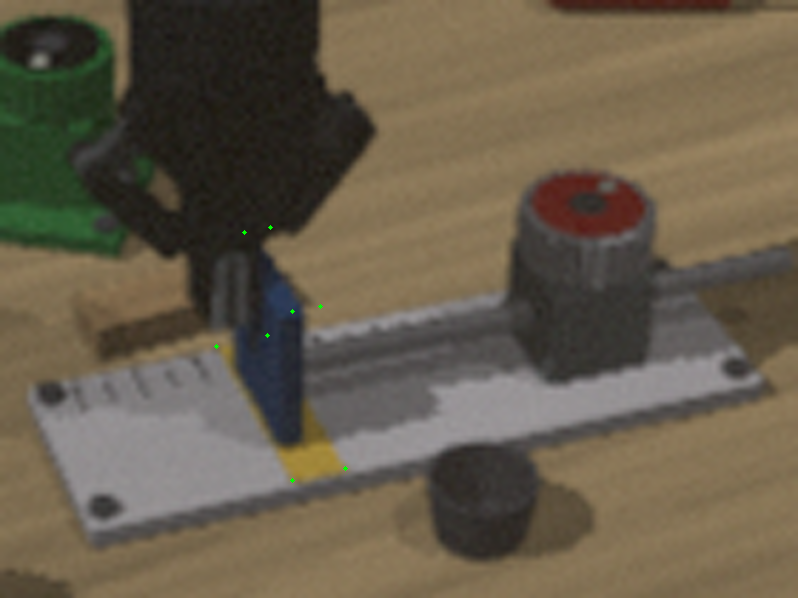

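{"fn": "servo_tool", "kwargs": {"rows": [[[0,0.001,0],0,0],[[0,0.001,0],0,0],[[0,0.001,0],0,0],[[0,0.001,0],0,0],[[0,0.001,0],0,0],[[0,0,0],0,0],[[0,0,0],0,0],[[0,0,0],0,0]]}}

```text
t: 22.95
eef_pos: [536.5, -141.5, 65.3]
ee_rot: [-0.0, 0.05, 0.999, 0.0]
ft_force: [-1.9, -1.1, 0.3]
gripper_width: -0.3
```

```bash
python3 - <<'E'
from h import *
st()
w=wframe()
pts=[proj(w,world(a,b,z)) for a in(-30,30) for b in(-146,-134) for z in(85,)]+[proj(w,world(a,b,12)) for a in(-49,49) for b in(-152,-128)]
crop(w,200,130,320,240,2.5,"w15.png",pts)
t=r.grab_frame("scene")
pts=[proj(t,world(a,b,z)) for a in(-30,30) for b in(-146,-134) for z in(85,)]+[proj(t,world(a,b,12)) for a in(-49,49) for b in(-152,-128)]
crop(t,300,220,60,75,8,"s15.png",pts)
E
```

```text
t 22.95 fx [  -1.  -160.4] z 65.3 Ff -1.8 -1.3 0.3 w -0.3
```

View pics/w15.png

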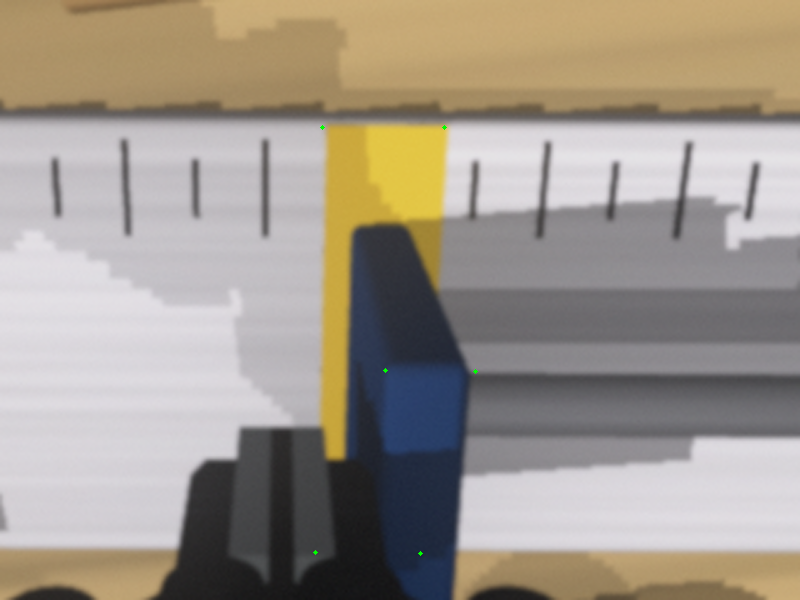

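View pics/s15.png

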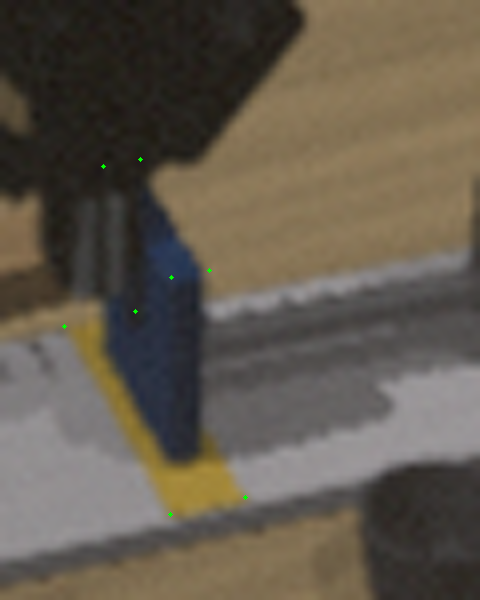

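{"fn": "servo_tool", "kwargs": {"rows": [[[0,0.0005,0],0,0],[[0,0.0005,0],0,0],[[0,0.0005,0],0,0],[[0,0,0],0,0],[[0,0,0],0,0],[[0,0,0],0,0],[[0,0,0],0,0],[[0,0,0],0,0]]}}

```text
t: 23.72
eef_pos: [536.7, -140.4, 65.3]
ee_rot: [0.0, 0.05, 0.999, -0.0]
ft_force: [-1.9, -2.5, 0.3]
gripper_width: -0.1
```

```bash
python3 - <<'E'
from h import *
st()
w=wframe()
pts=[proj(w,world(a,b,z)) for a in(-30,30) for b in(-146,-134) for z in(85,)]+[proj(w,world(a,b,12)) for a in(-49,49) for b in(-152,-128)]
crop(w,200,130,320,240,2.5,"w16.png",pts)
E
```

```text
t 23.72 fx [  -0.9 -159.3] z 65.3 Ff -1.7 -2.7 0.3 w -0.1
```

{"fn": "servo_tool", "kwargs": {"rows": [[[0,-0.002,0],0,0],[[0,-0.006,0],0,0],[[0,-0.012,0],0,0],[[0,-0.015,0],0,0],[[0,-0.01,-0.01],0,0],[[0,-0.005,-0.02],0,0],[[0,0,-0.03],0,0],[[0,0,-0.02],0,0]]}}

```text
t: 24.43
eef_pos: [532.0, -191.7, 147.8]
ee_rot: [0.001, 0.051, 0.999, -0.0]
ft_force: [0.3, -0.0, 0.7]
gripper_width: 0.1
```

{"fn": "servo_tool", "kwargs": {"rows": [[[0.01,-0.01,-0.02],0,0],[[0.02,-0.02,-0.02],0,0],[[0.03,-0.02,0],0,0],[[0.03,-0.02,0],0,0],[[0.03,-0.02,0],0,0],[[0.02,-0.01,0],0,0],[[0,0,0],0,0],[[0,0,0],0,0]]}}

```text
t: 25.1
eef_pos: [381.3, -277.0, 186.2]
ee_rot: [0.0, 0.052, 0.999, -0.0]
ft_force: [0.8, -0.1, 0.2]
gripper_width: -0.2
```

```bash
python3 - <<'E'
from h import *
st()
P=lambda w:[proj(w,world(a,b,z)) for a in(-30,30) for b in(-146,-134) for z in(85,)]+[proj(w,world(a,b,12)) for a in(-49,49) for b in(-152,-128)]
t=r.grab_frame("scene");crop(t,290,200,70,90,6,"s17.png",P(t));print(nutdot(t,(350,220,50,40)))
t=r.grab_frame("top");crop(t,215,180,160,120,5,"t17.png",P(t));cv2.imwrite("pics/t17full.png",t["img"][:,:,::-1])
E
```

```text
t 25.1 fx [-141.5 -311. ] z 186.2 Ff 0.8 -0.0 0.2 w -0.2
(array([556.02387449,  17.63492833]), array([-9.05898736, 14.80754526]), np.float64(127.31014632247259))
```

View pics/w16.png

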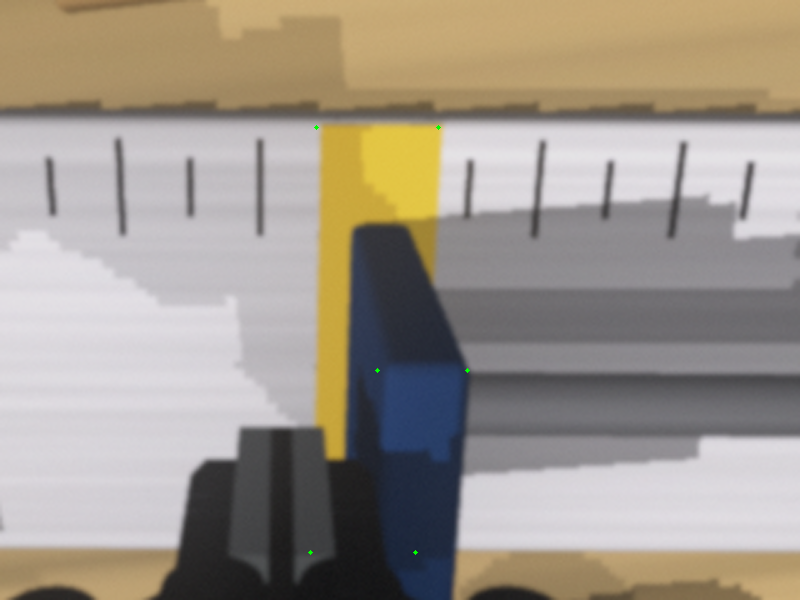

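View pics/s17.png

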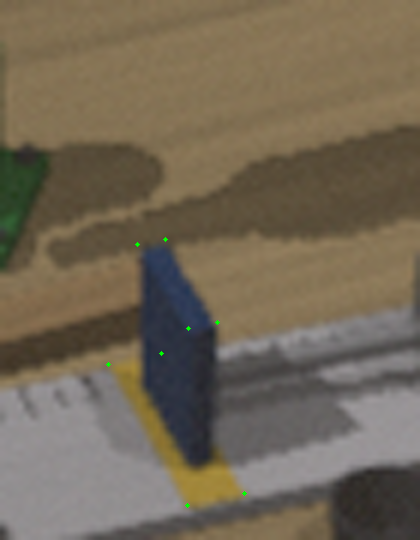

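View pics/t17.png

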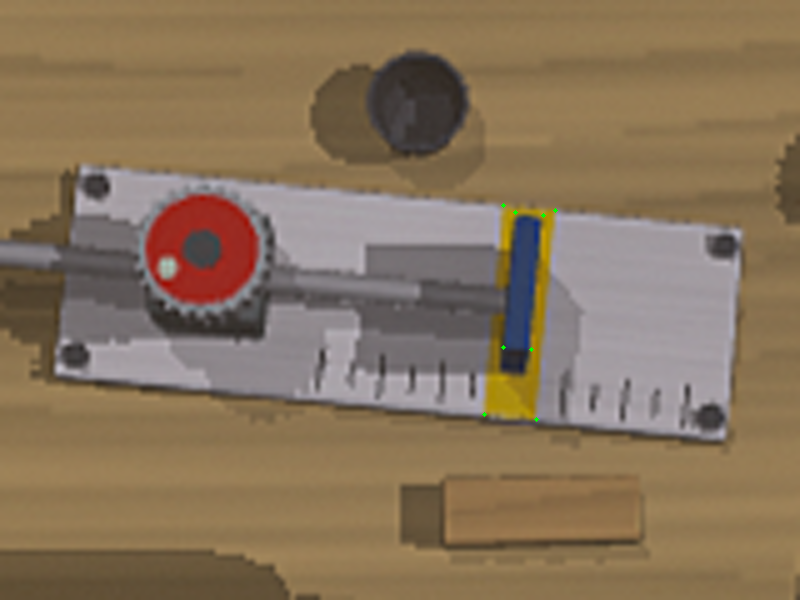

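View pics/t17full.png

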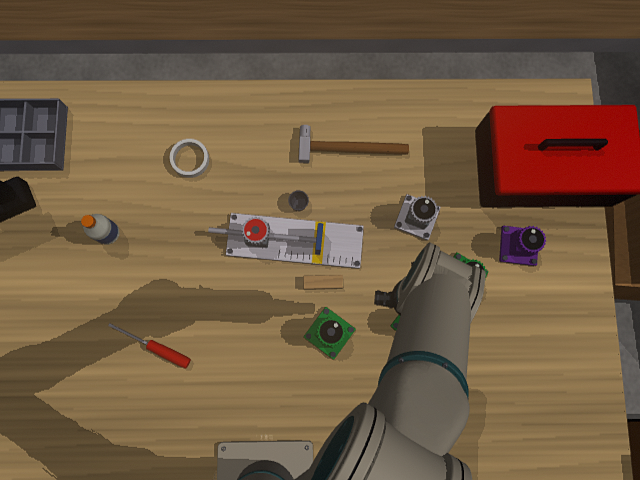

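```bash
python3 - <<'E'
from h import *
st();print(r.hand_in())
E
```

```text
t 25.2 fx [-139.4 -309.6] z 185.9 Ff 0.4 -0.8 0.0 w 0.1
the job is handed in; nothing more can be done
None
```

The red-topped nut is loosened past two turns and the blue paddle now stands over the yellow band. I handed the job in at about 25 s, well inside the 72 s limit.

- **Nut:** I rolled its rim anticlockwise with the shut fingertips, mostly in short strokes on one side. The pressing force read 2–6 N. Following the white dot in the scene camera, the joint went from about 18° to about 847° (14.8 rad, roughly 2.35 turns). The dot had not moved when I checked again after the paddle push.
- **Paddle:** Only after that did I push its outer face along, with 1–3 N at the readings I took. In the last top picture it sits on the position I worked out for the band's centre to about 1 mm. The wrist camera calibration differed from that by about 1 mm, and before the last 1.5 mm push the scene view put the paddle about 2.5 mm short.
- **Everything else:** The last top picture shows the tin, offcut, tape, hammer, glue, screwdriver and black-topped nut where they were at the start. The arm was clear and touching nothing at hand-in.

One step did not go as planned: an early attempt to roll the nut with the corner of the finger mostly slipped. I switched to flat-faced strokes, which turned it reliably.

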